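Drop a scooter's kickstand over centre and hold its frame upright

TASK

The rear end of a golf scooter leans over on its heavy brake drum because its kickstand is folded up. Flip the kickstand down over centre until its spring snaps it against its stop, then bring the frame upright by its tube, so that tyre, front cap and kickstand foot all stand on the bench, and finish while holding it there for me to tighten the axle nut, as it tips back if let go. Keep its wheel on the bench about where it is, and leave the tools and glue bottles lying or standing round it alone.

Things in the scene. Friction and masses are not known exactly. Their poses are not given: they have to be found in the camera images.
- frame: Rear end of a golf scooter, one loose piece of about 0.93 kg: grey frame stub, rubber-tyred wheel (150 mm diameter, 34 wide, held by its brake), finned brake drum on its right, kickstand on its left. Axes: x forward (wheel to front cap), y to its left, z up the tube, vertical when upright. Origin: lowest point of the tyre when upright, under the axle. Starts leaning 0.41 rad to its right, away from the robot.
- tube_grip (a point): Centre of the upright round tube, 30 mm below its flat top: (105, 0, 205) mm in the frame. The tube is 28 mm in diameter, plain over its upper 100 mm, free all round. A sideways pull of about 2 N here raises the frame; from upright it falls back onto the drum when let go.
- tyre_bottom (a point): Lowest point of the tyre when upright, the frame's origin. The tyre's crown is round, radius 17 mm about (0, 0, 17) in the frame, like the front cap's end, so the frame tips by rolling sideways on both.
- front_cap_bottom (a point): Lowest point, when upright, of the rubber cap (radius 17 mm) at the end of the front stub: (170, 0, 0) mm in the frame.
- drum_end (a point): Centre of the outer face of the finned aluminium brake drum, 80 mm in diameter, along the frame's y axis: (0, -85, 75) mm in the frame. At the start the lower rim of this face rests on the bench.
- kickstand (a joint): Kickstand angle, rad: 0 folded (leg level, pointing back along the wheel's left side), 1.70 down against its stop, 0.13 past vertical. Its spring pulls it back to folded below 0.80 and throws it on down by itself above. It takes about 2 N down on the foot to start it, less further on. Down, with the frame upright, the foot just touches the bench; it stops the frame going over to the left only.
- kick_pivot (a point): Centre of the kickstand's hinge: (88, 45, 100) mm in the frame; the hinge axis is the frame's y axis. At angle q the leg points along (-cos q, -sin q) in the frame's (x, z) plane and splays outward (+y).
- kick_foot (a point): Centre of the round-ended rubber foot of the leg: 92 mm from the hinge axis, 95 mm left of the frame's middle plane. The foot is 18 mm thick over the last 25 mm, the leg before it an 11 mm rod; free from above. It is 9 mm above the bench when standing on it.
- screwdriver_2: Screwdriver lying on the bench, 30 x 198 x 28 mm, along its y axis; origin under its middle. Leave alone.
- hex_keys: Hex key lying flat, 31 x 123 x 6 mm, along its y axis; origin under its middle. Leave alone.
- glue_white: Small upright glue bottle, 27 mm in diameter, 55 mm tall; origin under its middle. Leave alone.
- glue_blue: Small upright glue bottle, 27 mm in diameter, 60 mm tall; origin under its middle. Leave alone.

How it is judged:
By the outcome, as a careful person would: the job done as asked, in the order asked, and still so for the second after the job is handed in, while the arm keeps its last pose, push and grip.
It also fails if it takes over 61 s, if anything falls off the work surface, if the arm or the gripper's body presses on something with over 40 N, if the wrist force passes 120 N, or if a joint passes its speed limit or range.

ROBOT

A 6-joint arm with a two-finger parallel gripper is mounted at the origin on a cart in front of the work surface, level with it; the furniture and walls round the work are solid. World frame = base frame: x ahead of the robot, y to its left, z up, the work surface at z = 0. Lengths are in mm, angles in rad, forces in N, time in s.
With the tool pointing down it reaches from about 350 to 875 mm from the base axis. Payload 4.2 kg.
Tool frame: the origin (TCP) lies at the very end of the fingers, on their centre line; the grasp point (between the pads) lies 19 mm behind it (arm.pinch_z is the distance from the TCP to the grasp point, in mm); x points along the fingers, y is the direction in which the jaws open and shut, and the axes are right-handed (so a half turn about x gives the same grasp; the last joint's range is limited). The gripper opens to 85 mm and grips with 20 to 120 N. Pads are 22 mm wide; open, the fingers measure 114 mm over their backs; the gripper's body (76 mm by 85 mm) begins 54 mm behind the grasp point. The pads swing forward as they close: fully open they stand 13 mm farther back than shut.
Start: joints at [-0.98, 0.385, 0.008, 0, -1.194, -0.259], TCP at [203.606, -590.884, 208.212] pointing down, gripper open.
Joint ranges: [-3.14, 3.14], [-1.21, 2.06], [-1.07, 1.41], [-3.16, 2.05], [-2.99, -0.16], [-3.1, 3.1]. Speed limits (rad/s): [2.79, 2.79, 3.14, 3.14, 3.14, 3.14].

INTERFACE

Orientations are given as a unit quaternion [x, y, z, w].
In Python, from bench import arm gives the robot as it stands.
- The arm moves only by the tool drive_tool, never from a script. Its argument "motion" is a list of rows, each a list of 4 numbers: the shift along the tool's x, y, z in mm, then the turn about the tool's x in degrees. In form: [[dx, dy, dz, spin], ...]. A call has 1 to 10 rows; each row shifts and turns the commanded pose from where the row before left it, along the tool's axes as they then stand; what a row does not reach is not made up. A row lasts 1/12 s, in which the tool goes at most 41.7 mm and 7.16 degrees, less where a joint would pass 70% of its speed; a pose out of reach is approached as far as the arm can. A call with a gripper value outside its range is refused whole. "grip" is the finger opening in mm, from 0 to 85.4, set as the call begins (left out, the last holds). The fingers move at their own pace and stop on an object; the grip force is fixed at half the most. Time passes only in rows, so rows that do not move let the fingers close. It gives the time, the measured TCP pose, the force and the opening at its end, in the units of the state.
- arm.read_state(): the state, without advancing time (a new reading comes with each control period).
- arm.get_image(name): name is "scene" or "side" or "wrist"; returns the picture (400x640x3 uint8, red, green, blue); there is no depth.
- arm.calibration(name): a dict with "K" (3x3 intrinsics, pixels), "eye" and "attitude" of the camera in the world; the wrist camera has in their place "T_tool_cam" (4x4, takes a point from camera to tool coordinates, whose origin is the TCP and whose axes are the tool frame's). Camera axes: x right, y up, looking along -z (the intrinsics and any distortion apply to the point x, -y, -z); pixel columns grow to the right and rows downward; lengths in mm; the calibration is good to about 2 mm. The wrist camera is an equidistant fisheye: a pixel r from the principal point sees the ray r / f radians off the axis. A picture is of the moment at which its call begins: read the wrist's pose just before it. calibration takes no time and is no camera call.
- arm.job_done(): hands the job in, once; it reports no verdict.
The state is a dict: "clock": time; "joints": joint angles; "joint_vel": joint speeds; "joint_efforts": joint torques, N m; "position": TCP position; "ee_rot": TCP orientation; "contact_force": force on the tool from outside, world axes, zero at the start; "wrist_torque": the same for the moment, N m; "gripper_width": finger opening in mm.
Only numpy, scipy, OpenCV 4.12 (cv2) and the standard library are available. Lean on these libraries where they do the work, as an engineer would, in place of code of your own. Each camera call takes 0.05 s, during which the arm holds its last target. There are 200 camera calls.

## Working session

There is one attempt and no reset: what is moved stays moved. The work goes in short steps, Python scripts to look and compute and a tool call to move; the robot and the scene stay as the last step left them, time stands still between calls to the robot, and variables do not carry over. Pictures are saved under pics/ and viewed, about 8 in all and at most 12, crops included, and the job is handed in when it is done.

Besides the shell and the picture viewer there is one more tool, called after "Call:" as name(argument=value, ...), one argument or row to a line, values as JSON. drive_tool: Moves the arm, as the interface text tells. Its arguments: {"type":"object","properties":{"motion":{"type":"array"},"grip":{"type":"number"}},"required":["motion"]}

```bash
mkdir -p pics; ls; python3 - <<'E'
from bench import arm
import cv2,numpy as np
np.set_printoptions(precision=4,suppress=True)
s=arm.read_state();print(s)
for n in ("scene","side"):
    im=arm.get_image(n);cv2.imwrite(f"pics/{n}0.png",im[:,:,::-1]);print(n,arm.calibration(n))
print(arm.calibration("wrist"))
E
```

```text
pics
{'clock': 0.0, 'joints': array([-0.9804,  0.3855,  0.0066, -0.0005, -1.1939, -0.2586]), 'joint_vel': array([-0.0001,  0.0003,  0.0013, -0.0007, -0.0013, -0.0008]), 'joint_efforts': array([  0.0009, -39.2293,  18.8403,   4.1862,  -0.0046,   0.    ]), 'position': array([ 203.4135, -590.3137,  207.1266]), 'ee_rot': array([-0.116 ,  0.6976,  0.1175,  0.6973]), 'contact_force': array([1.1993, 0.7221, 0.2947]), 'wrist_torque': array([-0.0167, -0.0187,  0.0139]), 'gripper_width': 85.52789250482645}
scene {'K': array([[431.6376,   0.    , 320.198 ],
       [  0.    , 431.6376, 205.6315],
       [  0.    ,   0.    ,   1.    ]]), 'eye': array([-294.9808, -650.8415,  703.163 ]), 'attitude': array([ 0.4262, -0.2444, -0.4546,  0.7429])}
side {'K': array([[510.0034,   0.    , 331.5607],
       [  0.    , 510.0034, 203.283 ],
       [  0.    ,   0.    ,   1.    ]]), 'eye': array([547.377 , 645.4651, 697.7392]), 'attitude': array([0.0082, 0.4683, 0.8834, 0.0137])}
{'K': array([[309.7069,   0.    , 320.7949],
       [  0.    , 309.7069, 195.0968],
       [  0.    ,   0.    ,   1.    ]]), 'T_tool_cam': array([[   0.0003,    0.3119,   -0.9501, -165.51  ],
       [   1.    ,   -0.0004,    0.0002,    0.2675],
       [  -0.0003,   -0.9501,   -0.3119,  -79.5126],
       [   0.    ,    0.    ,    0.    ,    1.    ]])}
```

View pics/scene0.png

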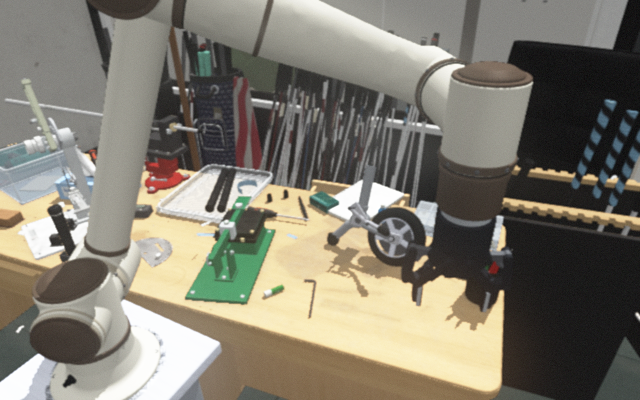

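View pics/side0.png

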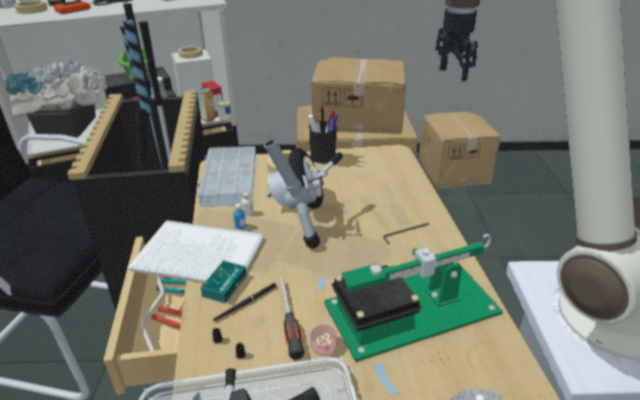

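```bash
python3 - <<'E'
import cv2,numpy as np
a=cv2.imread("pics/scene0.png")[140:310,310:480];b=cv2.imread("pics/side0.png")[110:280,210:380]
cv2.imwrite("pics/crop0.png",np.hstack([cv2.resize(i,(400,400),interpolation=cv2.INTER_CUBIC) if 0 else cv2.resize(i,(400,400)) for i in (a,b)]))
E
```

```text
(no output)
```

View pics/crop0.png

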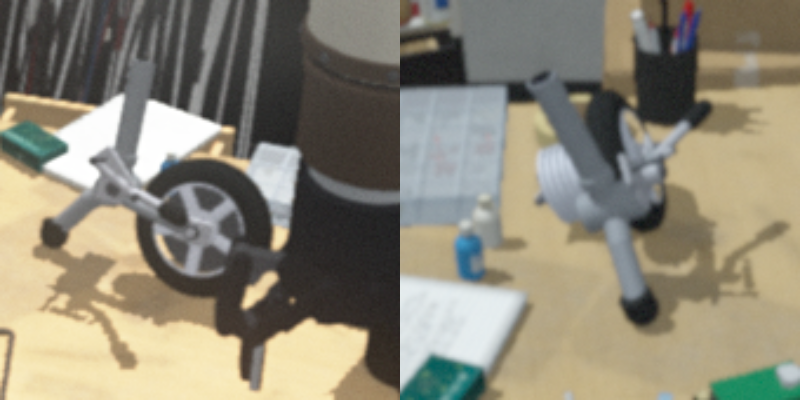

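```bash
cat > h.py <<'E'
import numpy as np
from scipy.spatial.transform import Rotation as R
from scipy.optimize import least_squares
np.set_printoptions(precision=1,suppress=True)
def ray(c,uv):
    K=c["K"];d=np.array([(uv[0]-K[0,2])/K[0,0],-(uv[1]-K[1,2])/K[1,1],-1])
    return c["eye"],R.from_quat(c["attitude"]).apply(d/np.linalg.norm(d))
def tri(rays):
    A=np.zeros((3,3));b=np.zeros(3)
    for o,d in rays: P=np.eye(3)-np.outer(d,d);A+=P;b+=P@o
    x=np.linalg.solve(A,b);return x,[np.linalg.norm((np.eye(3)-np.outer(d,d))@(x-o)) for o,d in rays]
def pt(p,pose,lean=0.41):
    cx,cy,yaw=pose
    return np.array([cx,cy,17])+(R.from_euler('z',yaw)*R.from_euler('x',lean)).apply(np.array(p)-[0,0,17])
def foot(q): return [88-92*np.cos(q),95,100-92*np.sin(q)]
E
python3 - <<'E'
from h import *
from bench import arm
S,D=arm.calibration("scene"),arm.calibration("side")
ob={'top':((371.6,164.6),(271.6,143.1),[105,0,235]),'cap':((332.5,239),(311.2,239.6),[170,0,17]),'foot':((383.1,229.2),(337.5,157.6),foot(0))}
P=[]
for k,(a,b,f) in ob.items():
    x,e=tri([ray(S,a),ray(D,b)]);print(k,x,e);P.append((x,f))
r=least_squares(lambda v:np.concatenate([x-pt(f,v) for x,f in P]),[450,-450,1.5]);print(r.x,r.fun)
v=r.x
np.save('pose.npy',v)
for n,f in dict(tube=[105,0,205],piv=[88,45,100],foot=foot(0),drum=[0,-85,75]).items(): print(n,pt(f,v),'upright',pt(f,v,0))
for q in np.arange(0,1.75,.2): print(q,pt(foot(q),v),pt(foot(q),v,0))
E
```

```text
top [ 640.8 -289.5  217.3] [np.float64(2.933850258906907), np.float64(2.9338502589069706)]
cap [ 561.6 -218.1   17.2] [np.float64(1.3578298971570746), np.float64(1.3578298971571832)]
foot [ 501.5 -378.4  131. ] [np.float64(2.028679889377333), np.float64(2.028679889377333)]
[ 550.2 -384.6    1.5] [-4.  -3.   0.3 -1.5 -3.1  0.2  5.5  6.  -0. ]
tube [ 632.9 -285.6  189.4] upright [ 558.2 -279.9  205. ]
piv [ 548.7 -296.2  111.1] upright [ 512.  -293.4  100. ]
foot [ 496.  -384.5  131. ] upright [ 455.2 -381.4  100. ]
drum [ 651.  -392.3   36.3] upright [ 634.9 -391.    75. ]
0.0 [ 496.  -384.5  131. ] [ 455.2 -381.4  100. ]
0.2 [ 488.9 -382.1  114.2] [ 455.3 -379.5   81.7]
0.4 [ 482.3 -376.1   98.1] [ 455.7 -374.1   64.2]
0.6000000000000001 [ 476.6 -366.9   83.3] [ 456.4 -365.3   48.1]
0.8 [ 471.9 -354.6   70.5] [ 457.3 -353.5   34. ]
1.0 [ 468.4 -340.    60. ] [ 458.4 -339.2   22.6]
1.2000000000000002 [ 466.4 -323.4   52.3] [ 459.6 -322.9   14.3]
1.4000000000000001 [ 465.8 -305.6   47.8] [ 461.  -305.2    9.3]
1.6 [ 466.6 -287.3   46.6] [ 462.3 -286.9    8. ]
```

Call:
drive_tool(
  motion=[
    [0,0,0,-6.7],
    [0,0,0,-6.7],
    [0,0,0,-6.7],
    [0,0,0,-6.7],
    [0,0,0,-6.7],
    [0,0,0,-6.7],
    [0,0,0,-6.7],
    [0,0,0,-6.7],
    [0,0,0,-6.7],
    [0,0,0,-6.7],
  ],
  grip=0,
)

```text
clock: 0.93
position: [203.5, -590.5, 207.6]
ee_rot: [-0.483, 0.516, 0.484, 0.516]
contact_force: [-0.0, -0.1, -0.8]
gripper_width: -0.3
```

Call:
drive_tool(
  motion=[
    [0,-20,15,0],
    [0,-28,21,0],
    [0,-28,21,0],
    [0,-28,21,0],
    [0,-28,21,0],
    [0,-28,21,0],
    [0,-28,21,0],
    [0,-28,21,0],
    [0,-28,21,0],
    [0,-28,21,0],
  ],
)

```text
clock: 1.77
position: [490.2, -404.9, 207.7]
ee_rot: [-0.482, 0.517, 0.483, 0.517]
contact_force: [0.0, -0.6, -0.1]
gripper_width: -0.2
```

```bash
python3 - <<'E'
from h import *
from bench import arm
s=arm.read_state();m=R.from_quat(s["ee_rot"]).as_matrix();print(s["clock"],s["position"],s["gripper_width"],s["joints"].round(3),s['contact_force']);print(m.round(3));print(np.load('pose.npy').round(3))
import cv2;cv2.imwrite("pics/w1.png",arm.get_image("wrist")[:,:,::-1])
E
```

```text
1.7667 [ 490.2 -404.9  207.7] -0.19933128091315658 [-0.4  0.4  0.  -0.  -1.2  0.4] [ 0.  -0.6 -0.1]
[[-0.  -1.   0.1]
 [ 0.   0.1  1. ]
 [-1.   0.   0. ]]
[ 550.2 -384.6    1.5]
```

View pics/w1.png

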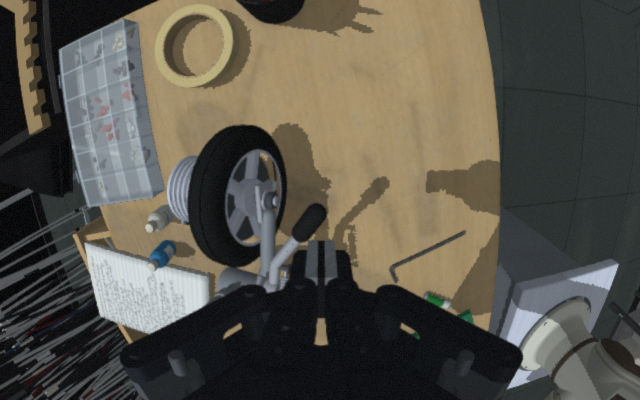

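```bash
cat >> h.py <<'E'
def wray(c,uv,s):
    K=c["K"];d=np.array([uv[0]-K[0,2],uv[1]-K[1,2]])/K[0,0];t=np.hypot(*d)
    v=np.array([np.sin(t)*d[0]/t,-np.sin(t)*d[1]/t,-np.cos(t)]);T=c["T_tool_cam"];q=R.from_quat(s["ee_rot"])
    return s["position"]+q.apply(T[:3,3]),q.apply(T[:3,:3]@v)
E
python3 - <<'E'
from h import *
from bench import arm
s=arm.read_state();c=arm.calibration("wrist")
for uv,z in (((302,231),131),((311,218),131),((318,210),131),((320,243),207.7)):
    o,d=wray(c,uv,s);print(uv,o+d*(z-o[2])/d[2])
print(np.load('pose.npy')[2]*1000, 1000*np.array(s["ee_rot"]),R.from_quat(s["ee_rot"]).as_matrix()*1000)
E
```

```text
(302, 231) [ 513.9 -371.2  131. ]
(311, 218) [ 505.3 -382.8  131. ]
(318, 210) [ 498.9 -389.7  131. ]
(320, 243) [ 496.4 -397.8  207.7]
1494.7196415441156 [-483.9  515.4  483.3  516.4] [[    1.6  -997.9    64.6]
 [    0.4    64.6   997.9]
 [-1000.     -1.6     0.5]]
```

```bash
python3 - <<'E'
from h import *
from bench import arm
s=arm.read_state();v=np.load('pose.npy');m=R.from_quat(s["ee_rot"]).as_matrix();p=s["position"]
for q in [0,0,.2,.4,.6,.8,.9,1.0,1.1,1.2]:
    t=pt([88-85*np.cos(q)-9*np.sin(q),92,100-85*np.sin(q)+9*np.cos(q)],v)+[5,-7,0]
    print(q,t,(t-p)@m);p=t
E
```

```text
0 [ 507.8 -385.   138. ] [ 69.2 -11.4  18. ]
0 [ 507.8 -385.   138. ] [0. 0. 0.]
0.2 [ 501.1 -384.5  122.4] [15.6  6.8 -0. ]
0.4 [ 494.6 -380.7  107. ] [15.3  6.7  3.4]
0.6 [ 488.9 -373.7   92.6] [14.4  6.2  6.6]
0.8 [ 484.  -363.8   79.6] [13.   5.5  9.6]
0.9 [ 481.9 -357.8   73.9] [5.8 2.4 5.8]
1.0 [ 480.2 -351.3   68.7] [5.2 2.2 6.4]
1.1 [ 478.7 -344.2   64.1] [4.6 1.9 6.9]
1.2 [ 477.6 -336.7   60.1] [3.9 1.6 7.4]
```

Call:
drive_tool(
  motion=[
    [15,-4,6,0],
    [20,-4,6,0],
    [20,-3,6,0],
    [7,0,0,0],
    [7,0,0,0],
  ],
)

```text
clock: 2.23
position: [500.8, -388.8, 137.9]
ee_rot: [-0.482, 0.517, 0.483, 0.517]
contact_force: [0.8, 0.2, 0.3]
gripper_width: 0.4
```

Call:
drive_tool(
  motion=[
    [8,3.4,0,0],
    [8,3.4,0,0],
    [8,3.4,1.5,0],
    [8,3.4,2,0],
  ],
)

```text
clock: 2.57
position: [487.8, -385.7, 107.6]
ee_rot: [-0.483, 0.517, 0.481, 0.517]
contact_force: [-0.2, -1.5, 1.5]
gripper_width: -0.3
```

Call:
drive_tool(
  motion=[
    [7,2,3,0],
    [7,2,3.5,0],
    [7,2,4.5,0],
    [6,2,5,0],
  ],
)

```text
clock: 2.9
position: [480.8, -367.6, 79.5]
ee_rot: [-0.482, 0.517, 0.482, 0.517]
contact_force: [-0.2, -0.9, 0.2]
gripper_width: -0.7
```

```bash
python3 - <<'E'
from h import *
from bench import arm
import cv2
s=arm.read_state();print(s["position"],s["contact_force"])
a=arm.get_image("wrist")[100:320,160:480,::-1];b=arm.get_image("side")[110:280,230:400,::-1]
cv2.imwrite("pics/c2.png",np.hstack([cv2.resize(a,(580,400)),cv2.resize(b,(220,220))] if 0 else [cv2.resize(a,(436,300)),cv2.resize(b,(300,300))]))
E
```

```text
[ 480.8 -367.6   79.5] [-0.2 -0.9  0.2]
```

View pics/c2.png

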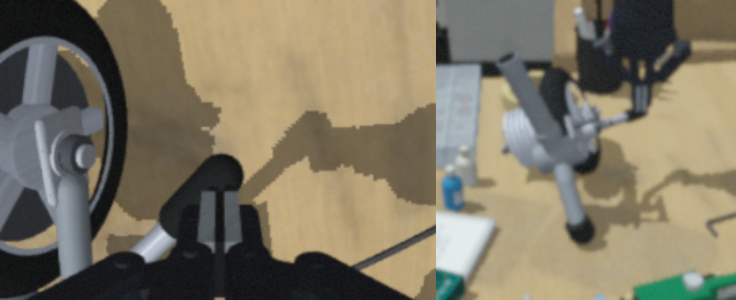

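Call:
drive_tool(
  motion=[
    [6,2,5,0],
    [6,2,6,0],
    [5,2,6,0],
    [5,1,6,0],
    [0,0,0,0],
  ],
)

```text
clock: 3.42
position: [474.7, -342.9, 56.7]
ee_rot: [-0.481, 0.517, 0.484, 0.517]
contact_force: [-0.2, 0.1, 0.1]
gripper_width: -0.0
```

```bash
python3 - <<'E'
from h import *
from bench import arm
import cv2
s=arm.read_state();print(s["position"],s["contact_force"])
a=arm.get_image("wrist")[100:320,160:480,::-1];b=arm.get_image("side")[110:280,230:400,::-1]
cv2.imwrite("pics/c3.png",np.hstack([cv2.resize(a,(436,300)),cv2.resize(b,(300,300))]))
E
```

```text
[ 474.7 -342.9   56.7] [-0.2  0.1  0.1]
```

View pics/c3.png

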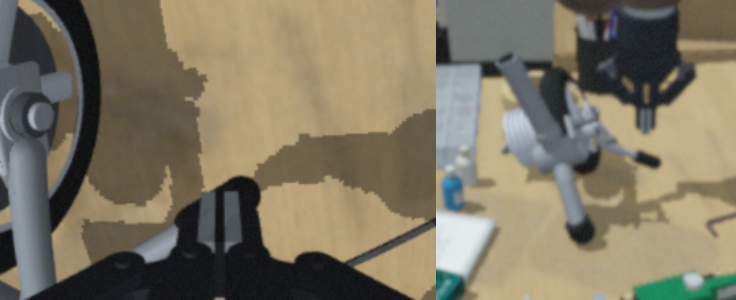

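Call:
drive_tool(
  motion=[
    [-12,0,-6,0],
    [-25,0,-3,0],
    [-35,0,0,0],
    [-35,0,0,0],
    [-35,0,0,0],
    [-35,0,0,0],
    [-20,0,0,0],
  ],
  grip=85,
)

```text
clock: 4.1
position: [476.5, -355.0, 260.6]
ee_rot: [-0.485, 0.516, 0.48, 0.518]
contact_force: [0.2, -0.8, -0.2]
gripper_width: 83.0
```

```bash
python3 - <<'E'
from h import *
from bench import arm
import cv2
S=arm.calibration("scene");D=arm.calibration("side");v=np.load('pose.npy')
o,d=ray(D,(351.3,200.7));print('foot side ray z45',o+d*(45-o[2])/d[2],'pred',pt(foot(1.7),v),pt(foot(1.2),v))
t=pt([105,0,205],v);print(arm.read_state()["position"])
a=arm.get_image("scene")[130:330,290:490,::-1];b=arm.get_image("side")[110:280,210:380,::-1]
cv2.imwrite("pics/c4.png",np.hstack([cv2.resize(a,(400,400)),cv2.resize(b,(400,400))]))
cv2.imwrite("pics/w4.png",arm.get_image("wrist")[:,:,::-1])
E
```

```text
foot side ray z45 [ 470.  -325.9   45. ] pred [ 467.6 -278.2   47.3] [ 466.4 -323.4   52.3]
[ 476.5 -355.   260.6]
```

View pics/c4.png

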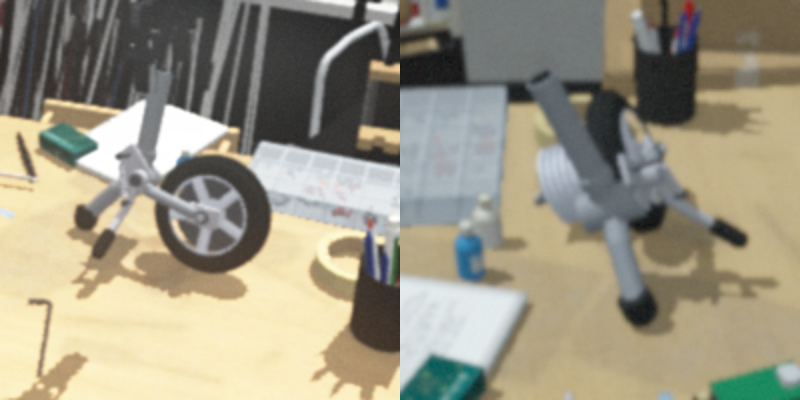

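```bash
python3 - <<'E'
from h import *
from bench import arm
S=arm.calibration("scene");D=arm.calibration("side");v=np.load('pose.npy')
print(tri([ray(S,(341.5,251.5)),ray(D,(350.3,208.6))]))
s=arm.read_state();m=R.from_quat(s["ee_rot"]).as_matrix();print((np.array([633,-288,250])-s["position"])@m, s["position"])
E
```

```text
(array([ 475.9, -284. ,   53. ]), [np.float64(1.1455651084887977), np.float64(1.1455651084888427)])
[   8.6 -151.7   77. ] [ 476.2 -354.3  257.9]
```

Call:
drive_tool(
  motion=[
    [0,-22,11,0],
    [0,-26,13,0],
    [0,-26,13,0],
    [0,-26,13,0],
    [0,-26,13,0],
    [0,-26,14,0],
    [0,0,0,0],
    [0,0,0,0],
  ],
)

```text
clock: 4.92
position: [632.7, -286.3, 252.0]
ee_rot: [-0.481, 0.517, 0.484, 0.516]
contact_force: [0.3, 0.3, -0.3]
gripper_width: 84.9
```

```bash
python3 - <<'E'
from h import *
from bench import arm
import cv2
print(arm.read_state()["position"])
cv2.imwrite("pics/w5.png",cv2.resize(arm.get_image("wrist")[150:350,160:480,::-1],(800,500)))
E
```

```text
[ 632.7 -286.3  252. ]
```

View pics/w5.png

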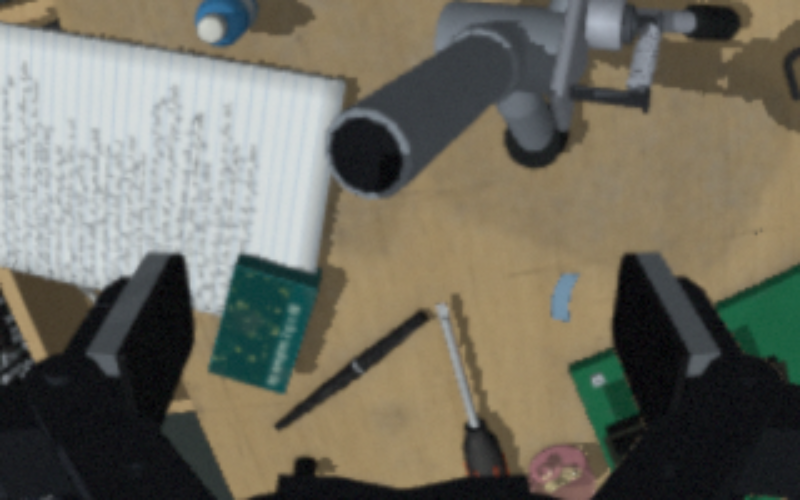

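```bash
python3 - <<'E'
from h import *
from bench import arm
s=arm.read_state();c=arm.calibration("wrist")
for uv in ((307.2,210.8),(292,205),(323,218)):
    o,d=wray(c,uv,s);print(o+d*(217-o[2])/d[2])
E
```

```text
[ 641.4 -289.7  217. ]
[ 651.6 -294.7  217. ]
[ 630.8 -283.5  217. ]
```

Call:
drive_tool(
  motion=[
    [10,0,-1.5,0],
    [15,0,-1.5,0],
    [15,0,0,0],
    [15,0,0,0],
    [15,0,0,0],
    [15,0,0,0],
    [0,0,0,0],
  ],
)

```text
clock: 5.55
position: [628.5, -290.3, 165.8]
ee_rot: [-0.479, 0.519, 0.484, 0.516]
contact_force: [-1.1, 0.3, -1.5]
gripper_width: 84.7
```

Call:
drive_tool(
  motion=[
    [-8,-2,0,0],
    [-7,-2,0,0],
    [0,0,0,0],
    [0,0,0,0],
    [0,0,0,0],
    [0,0,0,0],
  ],
  grip=50,
)

```text
clock: 6.05
position: [635.9, -290.7, 185.6]
ee_rot: [-0.482, 0.517, 0.482, 0.517]
contact_force: [-0.3, 0.2, -1.0]
gripper_width: 49.7
```

Call:
drive_tool(
  motion=[
    [-1,4,0,0],
    [-1.5,5,0,0],
    [-1.5,5,0,0],
    [-1.5,5,0,0],
    [-1.5,5,0,0],
  ],
)

```text
clock: 6.47
position: [612.1, -289.2, 193.0]
ee_rot: [-0.483, 0.517, 0.482, 0.517]
contact_force: [1.9, 0.0, 0.8]
gripper_width: 50.0
```

Call:
drive_tool(
  motion=[
    [-1,5,0,0],
    [-1,5,0,0],
    [-1,5,0,0],
    [-0.5,5,0,0],
    [-0.5,5,0,0],
    [-0.5,5,0,0],
    [0,5,0,0],
    [0,5,0,0],
    [0,4,0,0],
  ],
)

```text
clock: 7.22
position: [572.6, -287.0, 203.1]
ee_rot: [-0.488, 0.514, 0.478, 0.519]
contact_force: [4.4, 4.7, 15.5]
gripper_width: 49.3
```

```bash
python3 - <<'E'
from h import *
from bench import arm
import cv2
s=arm.read_state();print(s["position"],s["contact_force"])
a=arm.get_image("scene")[100:300,290:490,::-1];b=arm.get_image("side")[90:260,210:380,::-1]
cv2.imwrite("pics/c6.png",np.hstack([cv2.resize(a,(400,400)),cv2.resize(b,(400,400))]))
E
```

```text
[ 572.6 -287.   203.1] [ 4.4  4.7 15.5]
```

View pics/c6.png

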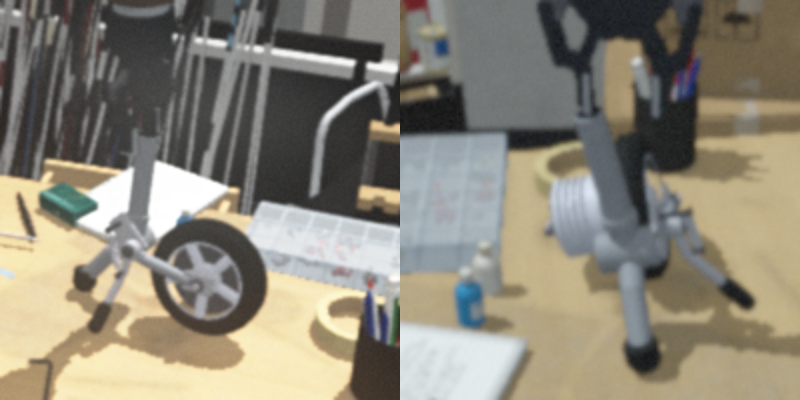

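```bash
python3 - <<'E'
from bench import arm
import cv2
cv2.imwrite("pics/w7.png",cv2.resize(arm.get_image("wrist")[150:350,160:480,::-1],(800,500)))
E
```

```text
(no output)
```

View pics/w7.png

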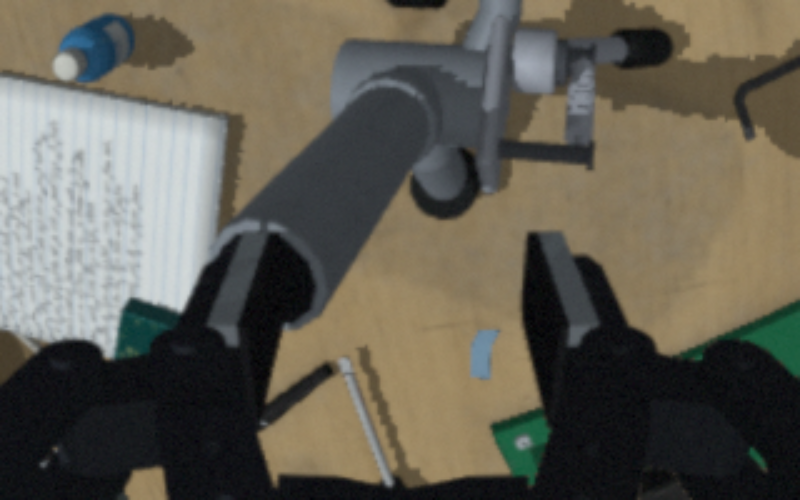

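Call:
drive_tool(
  motion=[
    [-2,0,0,0],
    [0,-5,0,0],
    [0,-5,0,0],
    [0.5,-5,0,0],
    [0.5,-5,0,0],
    [1,-5,0,0],
    [1,-5,0,0],
    [1,-5,0,0],
    [1,-5,0,0],
  ],
)

```text
clock: 8.12
position: [608.6, -288.9, 194.0]
ee_rot: [-0.483, 0.517, 0.482, 0.517]
contact_force: [3.4, -0.7, 3.1]
gripper_width: 50.1
```

Call:
drive_tool(
  motion=[
    [1.5,-5,0,0],
    [1.5,-5,0,0],
    [1.5,-5,0,0],
    [1,-3,0,0],
    [0,0,0,0],
  ],
)

```text
clock: 8.53
position: [626.2, -289.0, 188.7]
ee_rot: [-0.482, 0.517, 0.483, 0.517]
contact_force: [-0.0, 3.6, 8.2]
gripper_width: 49.9
```

Call:
drive_tool(
  motion=[
    [-8,0,0,0],
    [-15,0,0,0],
    [-15,0,0,0],
    [-15,0,0,0],
    [-15,0,0,0],
    [0,0,0,0],
  ],
  grip=85,
)

```text
clock: 9.03
position: [625.9, -290.7, 258.3]
ee_rot: [-0.483, 0.517, 0.482, 0.517]
contact_force: [1.1, -1.3, 1.0]
gripper_width: 85.0
```

```bash
python3 - <<'E'
from h import *
from bench import arm
import cv2
s=arm.read_state();print(s["position"],s["contact_force"])
for n,pts in (("side",dict(top=(272,145),cap=(311,239),drum=(275,190))),("scene",dict(top=(371,168),cap=(332,239),hub=(392,239)))):
    a=cv2.imread(f"pics/{n}0.png");b=arm.get_image(n)[:,:,::-1].copy();cv2.imwrite(f"pics/{n}8.png",b)
    for k,(u,v) in pts.items():
        t=a[v-10:v+11,u-10:u+11];m=cv2.matchTemplate(b[v-40:v+41,u-40:u+41],t,cv2.TM_CCOEFF_NORMED)
        _,sc,_,l=cv2.minMaxLoc(m);print(n,k,np.array(l)-30,round(sc,3))
cv2.imwrite("pics/w8.png",arm.get_image("wrist")[:,:,::-1])
E
```

```text
[ 625.9 -290.7  258.3] [ 1.1 -1.3  1. ]
side top [-1  0] 0.987
side cap [-2  0] 0.986
side drum [-1  0] 0.965
scene top [0 0] 0.981
scene cap [ 0 -1] 0.937
scene hub [-1  0] 0.655
```

```bash
python3 - <<'E'
from h import *
from bench import arm
D=arm.calibration("side")
for uv in ((318.4,137.6),(210+185*.425,90+116*.425),(210+192*.425,90+118*.425)):
    o,d=ray(D,uv);print(o+d*(-288-o[1])/d[1])
import cv2
w=cv2.imread("pics/w8.png")[150:350,160:480]; b=cv2.imread("pics/side8.png")[80:250,220:390]
cv2.imwrite("pics/m8.png",np.hstack([cv2.resize(w,(480,300)),cv2.resize(b,(300,300))]))
E
```

```text
[ 543.6 -288.   226.3]
[ 604.2 -288.   223.3]
[ 598.2 -288.   221.3]
```

View pics/m8.png

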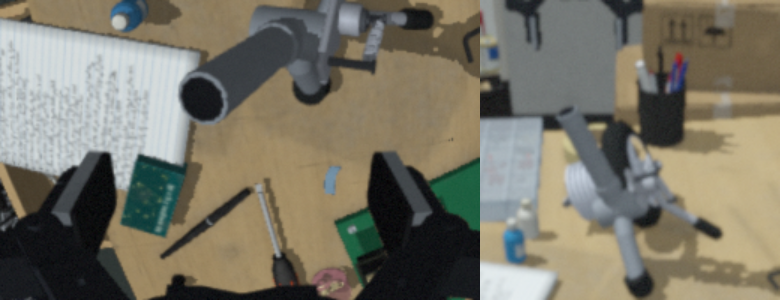

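Call:
drive_tool(
  motion=[
    [10,-5,0,0],
    [15,-5,0,0],
    [15,0,0,0],
    [15,0,0,0],
    [15,0,0,0],
    [15,0,0,0],
    [13,0,0,0],
    [0,0,0,0],
    [0,0,0,0],
  ],
)

```text
clock: 9.93
position: [634.9, -290.5, 155.6]
ee_rot: [-0.481, 0.518, 0.484, 0.516]
contact_force: [-0.4, -1.0, 0.2]
gripper_width: 85.3
```

```bash
python3 - <<'E'
from h import *
from bench import arm
D=arm.calibration("side")
for uv in ((220+32*.567,80+40*.567),(220+140*.567,80+40*.567)):
    o,d=ray(D,uv);print(o+d*(-290-o[1])/d[1])
s=arm.read_state();print(s['position'],s['contact_force'],s['joints'])
E
```

```text
[ 698.6 -290.   303. ]
[ 579.7 -290.   301.5]
[ 634.9 -290.5  155.6] [-0.4 -1.   0.2] [-0.2  0.5  0.1 -0.  -1.2  0.1]
```

Call:
drive_tool(
  motion=[
    [0,0,0,0],
    [0,0,0,0],
    [0,0,0,0],
    [0,0,0,0],
  ],
  grip=60,
)

```text
clock: 10.27
position: [636.3, -290.8, 159.1]
ee_rot: [-0.483, 0.517, 0.482, 0.517]
contact_force: [-0.6, -0.3, -0.2]
gripper_width: 59.8
```

Call:
drive_tool(
  motion=[
    [0,4,0,0],
    [0,4,0,0],
    [-1,4,0,0],
    [-1.5,4,0,0],
    [-1.5,4,0,0],
  ],
)

```text
clock: 10.68
position: [616.0, -289.4, 162.9]
ee_rot: [-0.483, 0.517, 0.482, 0.517]
contact_force: [1.3, 0.1, 1.1]
gripper_width: 59.7
```

Call:
drive_tool(
  motion=[
    [-1.5,4,0,0],
    [-1.5,4,0,0],
    [-1.5,4,0,0],
    [-1,4,0,0],
    [-1,4,0,0],
  ],
)

```text
clock: 11.1
position: [595.6, -287.9, 168.9]
ee_rot: [-0.482, 0.517, 0.482, 0.517]
contact_force: [1.0, 0.3, 1.1]
gripper_width: 59.7
```

Call:
drive_tool(
  motion=[
    [-1,4,0,0],
    [-1,4,0,0],
    [-1,4,0,0],
    [-1,4,0,0],
    [-0.5,4,0,0],
    [-0.5,4,0,0],
    [-0.5,4,0,0],
    [-0.5,4,0,0],
    [0,0,0,0],
  ],
)

```text
clock: 11.85
position: [563.1, -285.6, 174.8]
ee_rot: [-0.482, 0.517, 0.482, 0.517]
contact_force: [1.0, -0.6, -0.5]
gripper_width: 60.0
```

```bash
python3 - <<'E'
from h import *
from bench import arm
import cv2
s=arm.read_state();print(s["position"],s["contact_force"])
w=arm.get_image("wrist")[150:350,160:480,::-1]; b=arm.get_image("side")[80:250,220:390,::-1]
cv2.imwrite("pics/m9.png",np.hstack([cv2.resize(w,(480,300)),cv2.resize(b,(300,300))]))
E
```

```text
[ 563.1 -285.6  174.8] [ 1.  -0.6 -0.5]
```

View pics/m9.png

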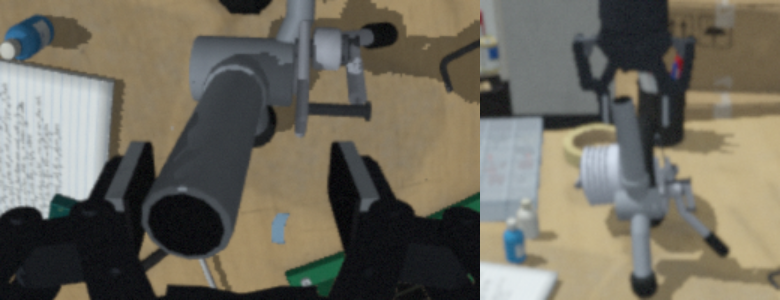

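Call:
drive_tool(
  motion=[
    [0,0,0,0],
    [0,0,0,0],
    [0,0,0,0],
    [0,0,0,0],
  ],
  grip=42,
)

```text
clock: 12.28
position: [564.2, -285.7, 174.6]
ee_rot: [-0.482, 0.517, 0.482, 0.517]
contact_force: [0.8, 0.0, -0.3]
gripper_width: 42.0
```

Call:
drive_tool(
  motion=[
    [-0.3,2,0,0],
    [-0.3,2,0,0],
    [0,2,0,0],
    [0,2,0,0],
    [0,0,0,0],
  ],
)

```text
clock: 12.7
position: [555.6, -285.1, 175.4]
ee_rot: [-0.482, 0.517, 0.482, 0.517]
contact_force: [0.9, 0.3, 0.3]
gripper_width: 41.9
```

Call:
drive_tool(
  motion=[
    [0,1.5,0,0],
    [0,1.5,0,0],
    [0,1,0,0],
    [0,0,0,0],
  ],
)

```text
clock: 13.03
position: [551.9, -284.9, 175.3]
ee_rot: [-0.482, 0.517, 0.482, 0.517]
contact_force: [0.2, 0.1, 0.2]
gripper_width: 42.2
```

Call:
drive_tool(
  motion=[
    [0,1,0,0],
    [0,1,0,0],
    [0,0,0,0],
  ],
)

```text
clock: 13.28
position: [549.9, -284.7, 175.3]
ee_rot: [-0.482, 0.517, 0.482, 0.517]
contact_force: [0.6, 0.6, -0.7]
gripper_width: 42.1
```

Call:
drive_tool(
  motion=[
    [0,1,0,0],
    [0,1,0,0],
    [0,0,0,0],
  ],
)

```text
clock: 13.53
position: [547.9, -284.6, 175.3]
ee_rot: [-0.482, 0.517, 0.482, 0.517]
contact_force: [-0.0, 0.1, -0.2]
gripper_width: 41.7
```

Call:
drive_tool(
  motion=[
    [0,1,0,0],
    [0,1,0,0],
    [0,0,0,0],
  ],
)

```text
clock: 13.78
position: [545.9, -284.5, 175.3]
ee_rot: [-0.482, 0.517, 0.482, 0.517]
contact_force: [-0.4, 0.3, 0.7]
gripper_width: 41.8
```

Call:
drive_tool(
  motion=[
    [0,1,0,0],
    [0,1,0,0],
    [0,0,0,0],
  ],
)

```text
clock: 14.03
position: [543.9, -284.3, 175.3]
ee_rot: [-0.482, 0.517, 0.482, 0.517]
contact_force: [-0.2, -0.3, 0.8]
gripper_width: 41.8
```

```bash
cat > lean.py <<'E'
from h import *
from bench import arm
import cv2
D=arm.calibration("side");v=np.load('pose.npy')
def proj(p):
    q=R.from_quat(D["attitude"]).inv().apply(np.array(p)-D["eye"]);K=D["K"];return np.array([K[0,2]-K[0,0]*q[0]/q[2],K[1,2]+K[1,1]*q[1]/q[2]])
s=arm.read_state();print(s["position"],s["contact_force"],s["gripper_width"],s["clock"])
b=arm.get_image("side");cv2.imwrite(f"pics/side_{s['clock']:.1f}.png",b[:,:,::-1])
for l in (0.1,.05,0,-.05):
    w=v+[3-17*(.41-l),0,0];e=[]
    for sy in (14,-14): e+=[proj(pt([105,sy,215],w,l)),proj(pt([105,sy,135],w,l))]
    print('pred',l,np.array(e).ravel(), 'cap',proj(pt([170,0,17],w,l)),'foot',proj(pt(foot(1.7),w,l)))
x0,y0=265,120
g=cv2.cvtColor(b,cv2.COLOR_RGB2GRAY)[y0:200,x0:335]
L=cv2.createLineSegmentDetector().detect(cv2.resize(g,None,fx=3,fy=3,interpolation=cv2.INTER_CUBIC))[0][:,0]/3+[x0,y0,x0,y0]
for a in L:
    if a[1]>a[3]: a[:]=a[[2,3,0,1]]
    if a[3]-a[1]>12: print('seg',a,'slope dx/dy %.3f'%((a[2]-a[0])/(a[3]-a[1])))
E
python3 lean.py
```

```text
[ 543.9 -284.3  175.3] [-0.2 -0.3  0.8] 41.84968141176809 14.0333
pred 0.1 [309.6 144.3 314.2 177.9 296.  145.2 301.1 178.7] cap [312. 241.] foot [356.6 222.4]
pred 0.05 [314.9 144.3 317.4 178.  301.2 144.7 304.3 178.3] cap [312.4 241. ] foot [356.9 224.1]
pred 0 [320.2 144.6 320.6 178.3 306.4 144.3 307.4 178. ] cap [312.8 241. ] foot [357.1 225.8]
pred -0.05 [325.5 145.2 323.8 178.7 311.7 144.2 310.6 177.8] cap [313.2 241. ] foot [357.2 227.4]
seg [324.7 164.4 324.5 187.7] slope dx/dy -0.007
seg [328.2 136.  328.3 152.3] slope dx/dy 0.005
seg [287.1 119.8 291.8 132. ] slope dx/dy 0.391
seg [303.5 136.  303.8 148.6] slope dx/dy 0.019
seg [331.8 136.5 331.8 152.7] slope dx/dy -0.004
seg [321.4 136.  321.6 177.7] slope dx/dy 0.005
seg [304.3 158.9 302.6 182.2] slope dx/dy -0.076
seg [306.2 136.9 306.5 149.8] slope dx/dy 0.026
seg [284.9 166.5 284.4 179. ] slope dx/dy -0.040
seg [297.8 163.5 296.9 176.9] slope dx/dy -0.072
```

Call:
drive_tool(
  motion=[
    [0,-1,0,0],
    [0,-1,0,0],
    [0,-1,0,0],
    [0,0,0,0],
  ],
  grip=36,
)

```text
clock: 14.42
position: [547.1, -284.5, 175.1]
ee_rot: [-0.482, 0.517, 0.482, 0.517]
contact_force: [1.2, -0.1, 0.3]
gripper_width: 36.3
```

Call:
drive_tool(
  motion=[
    [0,-1,0,0],
    [0,-1,0,0],
    [0,0,0,0],
  ],
  grip=32,
)

```text
clock: 14.67
position: [549.1, -284.7, 175.2]
ee_rot: [-0.482, 0.517, 0.482, 0.517]
contact_force: [1.2, -0.5, -0.1]
gripper_width: 31.7
```

```bash
python3 lean.py | grep -v pred
```

```text
[ 549.1 -284.7  175.2] [ 1.2 -0.5 -0.1] 31.731177364061466 14.6667
seg [324.6 164.8 324.5 188.1] slope dx/dy -0.003
seg [285.3 119.7 292.2 133.2] slope dx/dy 0.510
seg [323.5 137.3 323.6 152.3] slope dx/dy 0.004
seg [326.7 136.9 326.9 152.3] slope dx/dy 0.012
seg [304.3 159.4 302.6 182.3] slope dx/dy -0.073
seg [321.1 136.  321.  151.1] slope dx/dy -0.013
seg [321.4 151.4 321.6 176.9] slope dx/dy 0.010
seg [306.  136.9 306.3 150.6] slope dx/dy 0.025
seg [297.7 164.  296.8 176.5] slope dx/dy -0.072
```

Call:
drive_tool(
  motion=[
    [0,-1,0,0],
    [0,0,0,0],
    [0,0,0,0],
    [0,0,0,0],
    [0,0,0,0],
  ],
  grip=0,
)

```text
clock: 15.13
position: [550.1, -284.8, 175.5]
ee_rot: [-0.482, 0.517, 0.482, 0.517]
contact_force: [-0.7, -0.4, 1.7]
gripper_width: 26.5
```

```bash
python3 lean.py; python3 - <<'E'
from h import *
import cv2,glob
a=cv2.imread("pics/side8.png");b=cv2.imread(sorted(glob.glob("pics/side_*.png"))[-1])
for k,(u,v) in dict(cap=(311,239),glueblue=(240,217),gluewhite=(247,203)).items():
    t=a[v-9:v+10,u-9:u+10];m=cv2.matchTemplate(b[v-30:v+31,u-30:u+31],t,cv2.TM_CCOEFF_NORMED);_,sc,_,l=cv2.minMaxLoc(m);print(k,np.array(l)-21,round(sc,3))
g=cv2.cvtColor(b,cv2.COLOR_BGR2GRAY)[195:240,335:375];k=cv2.connectedComponentsWithStats((g<50).astype(np.uint8));print(k[2],k[3]+[335,195])
E
```

```text
[ 550.1 -284.8  175.5] [-0.7 -0.4  1.7] 26.460678196269107 15.1333
pred 0.1 [309.6 144.3 314.2 177.9 296.  145.2 301.1 178.7] cap [312. 241.] foot [356.6 222.4]
pred 0.05 [314.9 144.3 317.4 178.  301.2 144.7 304.3 178.3] cap [312.4 241. ] foot [356.9 224.1]
pred 0 [320.2 144.6 320.6 178.3 306.4 144.3 307.4 178. ] cap [312.8 241. ] foot [357.1 225.8]
pred -0.05 [325.5 145.2 323.8 178.7 311.7 144.2 310.6 177.8] cap [313.2 241. ] foot [357.2 227.4]
seg [325.  164.4 324.8 187.7] slope dx/dy -0.010
seg [301.1 134.9 302.2 148.5] slope dx/dy 0.085
seg [285.5 119.8 293.3 133.9] slope dx/dy 0.556
seg [325.1 136.9 325.2 152.7] slope dx/dy 0.011
seg [304.3 136.9 304.5 149.4] slope dx/dy 0.014
seg [322.1 154.  321.9 178.5] slope dx/dy -0.009
seg [304.7 159.4 302.7 181.9] slope dx/dy -0.088
seg [306.9 137.7 307.2 150.6] slope dx/dy 0.029
seg [297.9 163.9 297.7 177.7] slope dx/dy -0.018
cap [4 0] 0.862
glueblue [0 0] 0.998
gluewhite [0 0] 0.997
[[   0    0   40   45 1735]
 [  15   22   11   12   65]] [[354.5 216.8]
 [355.3 222.5]]
```

Call:
drive_tool(
  motion=[
    [1,0,0,0],
    [0,0,0,0],
    [0,0,0,0],
  ],
)

```text
clock: 15.43
position: [550.3, -284.8, 175.4]
ee_rot: [-0.483, 0.517, 0.482, 0.517]
contact_force: [0.0, 1.4, 4.9]
gripper_width: 26.8
```

Call:
drive_tool(
  motion=[
    [0,0.5,0,0],
    [0,0,0,0],
    [0,0,0,0],
  ],
)

```text
clock: 15.68
position: [550.1, -284.8, 175.4]
ee_rot: [-0.483, 0.517, 0.482, 0.517]
contact_force: [-0.0, 2.0, 6.3]
gripper_width: 26.7
```

```bash
python3 lean.py | grep -v pred; python3 -c "
from bench import arm
s=arm.read_state();print(s['wrist_torque'],s['contact_force'])"
```

```text
[ 550.1 -284.8  175.4] [-0.   2.   6.3] 26.705194212551767 15.6833
seg [325.  164.8 324.8 187.7] slope dx/dy -0.010
seg [285.5 119.6 293.4 133.6] slope dx/dy 0.565
seg [304.2 136.8 304.7 149. ] slope dx/dy 0.037
seg [325.1 136.9 325.1 152.7] slope dx/dy 0.001
seg [304.7 159.7 303.5 172. ] slope dx/dy -0.103
seg [322.2 154.  322.  178.1] slope dx/dy -0.012
seg [307.2 137.7 307.1 151. ] slope dx/dy -0.006
seg [285.9 161.8 284.4 179.4] slope dx/dy -0.086
seg [322.3 137.7 322.1 150.6] slope dx/dy -0.020
[ 0.41982857  0.19549309 -0.08184331] [1.15499569 0.60107606 6.26424612]
```

Call:
drive_tool(
  motion=[
    [0,1,0,0],
    [0,0,0,0],
    [0,0,0,0],
  ],
)

```text
clock: 15.98
position: [549.8, -284.9, 175.4]
ee_rot: [-0.483, 0.516, 0.481, 0.517]
contact_force: [0.8, 1.1, 5.9]
gripper_width: 26.4
```

```bash
python3 lean.py | grep -v pred; python3 -c "
from bench import arm
s=arm.read_state();print(s['wrist_torque'],s['contact_force'])"
```

```text
[ 549.8 -284.9  175.4] [0.8 1.1 5.9] 26.425386048549182 15.9833
seg [325.2 163.1 324.9 187.7] slope dx/dy -0.012
seg [325.3 136.5 325.4 152.3] slope dx/dy 0.010
seg [285.7 119.7 293.8 133.8] slope dx/dy 0.574
seg [304.6 160.2 302.9 181.5] slope dx/dy -0.080
seg [322.2 153.1 322.  178.1] slope dx/dy -0.005
seg [307.2 137.3 307.5 151. ] slope dx/dy 0.024
seg [322.3 138.1 322.5 151.5] slope dx/dy 0.021
[ 0.37126152 -0.24499893 -0.07158473] [0.56496762 1.78498145 4.65990683]
```

Call:
drive_tool(
  motion=[
    [0,0,0,0],
    [0,0,0,0],
    [0,0,0,0],
    [0,0,0,0],
    [0,0,0,0],
    [0,0,0,0],
  ],
)

```text
clock: 16.53
position: [549.8, -284.9, 175.4]
ee_rot: [-0.483, 0.516, 0.481, 0.517]
contact_force: [2.0, 0.8, 6.2]
gripper_width: 26.8
```

```bash
python3 - <<'E'
from h import *
from bench import arm
import cv2
s=arm.read_state();print(s["wrist_torque"]*100,s["contact_force"],s["position"])
for n,P in (("side",dict(glueblue=(240,217),gluewhite=(247,203),driver=(291,325),hex=(405,233))),("scene",dict(hex=(311,290),hub=(392,239),cap=(332,239)))):
    a=cv2.imread(f"pics/{n}8.png");b=arm.get_image(n)[:,:,::-1].copy()
    for k,(u,v) in P.items():
        m=cv2.matchTemplate(b[v-30:v+31,u-30:u+31],a[v-9:v+10,u-9:u+10],cv2.TM_CCOEFF_NORMED);_,sc,_,l=cv2.minMaxLoc(m);print(k,np.array(l)-21,round(sc,3))
    if n=="side":
        g=cv2.cvtColor(b,cv2.COLOR_BGR2GRAY)[195:240,335:375]
        for th in (50,65,80): print(th,cv2.connectedComponentsWithStats((g<th).astype(np.uint8))[2][1:])
E
```

```text
[ 33.9 -22.5 -12.1] [2.  0.8 6.2] [ 549.8 -284.9  175.4]
glueblue [0 0] 0.998
gluewhite [0 0] 0.997
driver [0 0] 0.997
hex [ 7 -2] 0.988
50 [[15 22 11 12 65]]
65 [[15 21 12 13 84]]
80 [[ 14  20  13  15 100]]
hex [-1  6] 0.867
hub [-4  8] 0.731
cap [-2  1] 0.861
```

```bash
python3 - <<'E'
from h import *
from bench import arm
import cv2
S=arm.calibration("scene");D=arm.calibration("side");v=np.load('pose.npy')
for c,uv in ((S,(306,281)),(S,(315,281)),(S,(312,315)),(D,(386,240)),(D,(428,224))):
    o,d=ray(c,uv);print(uv,o+d*(3-o[2])/d[2])
print('foot',pt(foot(1.7),v+[-4,0,0],0))
for n,(u0,u1,v0,v1) in dict(side=(376,436,216,250),scene=(298,324,272,322)).items():
    a=cv2.imread(f"pics/{n}8.png");z=cv2.imread(f"pics/{n}0.png");b=arm.get_image(n)[:,:,::-1].copy()
    for nm,i in (("start",z),("mid",a),("now",b)):
        m=cv2.matchTemplate(i[v0-15:v1+15,u0-15:u1+15],z[v0:v1,u0:u1],cv2.TM_CCOEFF_NORMED);_,sc,_,l=cv2.minMaxLoc(m)
        g=cv2.cvtColor(i,cv2.COLOR_BGR2GRAY)[v0-5:v1+5,u0-5:u1+5];k=np.argwhere(g<70);print(n,nm,np.array(l)-15,round(sc,3),len(k),k.min(0) if len(k) else 0,k.max(0) if len(k) else 0)
E
```

```text
(306, 281) [ 392.3 -229.1    3. ]
(315, 281) [ 402.  -248.8    3. ]
(312, 315) [ 300.  -296.5    3. ]
(386, 240) [ 398.8 -231.5    3. ]
(428, 224) [ 295.4 -287.4    3. ]
foot [ 459.  -277.8    8.8]
side start [0 0] 1.0 0 0 0
side mid [0 0] 0.465 0 0 0
side now [0 0] 0.476 0 0 0
scene start [0 0] 1.0 0 0 0
scene mid [0 0] 0.498 0 0 0
scene now [0 0] 0.472 0 0 0
```

```bash
python3 -c "
from bench import arm
print(arm.job_done())"
```

```text
the job is handed in; nothing more can be done
None
```

I flipped the kickstand down until its spring threw it over. Then I pulled the frame upright by its tube and clamped the tube. I handed the job in at about 17 s with the gripper still holding it.

**One slip:** on the first pull a finger went into the hollow top of the tube. I lowered the frame back onto its drum and took hold again deeper. This left it about 3 mm from where it started. The highest force I read was about 17 N, during that slip.

**Last checks:**
- **Upright:** the tube's edges in the side view put it within about 0.02 rad of vertical. They lean slightly to the left if anything, towards the kickstand.
- **On the bench:** the gripper presses down with about 6 N, and the wrist torque suggests most of that goes through the front cap. The foot shows about where it should be when standing on the bench. I inferred contact at the tyre and foot from this and did not see it directly.
- **Wheel position:** I worked out from the lean that the wheel rolled about 7 mm towards the robot on top of the 3 mm slip. The image match on the wheel hub was too weak (0.73) to confirm it.
- **Tools and bottles:** the two glue bottles and the screwdriver showed no shift. A small image match on the hex key disagreed (7 px off). A larger one found no shift but matched poorly (about 0.5), probably because of the arm's shadow. The key lies over 60 mm from the foot, and the arm never came down near it.

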